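# Free the finished valve from the quick-slide vise and set it on the test stand

## Task

The brass valve is finished: push the vise's stiff sliding jaw by its orange tab all the way open until you feel it hard against its travel stop and press it there firmly for a moment, without ramming it, while the valve stays down in the vise. Then draw the valve sideways out from under the lip of the fixed jaw, lift it out, and set it gently and fully home over the two pegs of the yellow test stand (either way round), upright and let go. Leave the jaw fully open and the red bottle, the brass nipple and the steel coupling where they stand.

Things in the scene. Friction and masses are not known exactly. Their poses are not given: they have to be found in the camera images.
- vise: Blue quick-slide vise, fixed. Origin on the bench between the closed jaws; x along the jaws, y along the slide. Bed x -65..65, y -90..150, top (floor under the valve) z=30 mm. Fixed jaw x -55..55, y -77..-32, z 30..65; sliding jaw its mirror image (face y=32, back y=72, plus opening), moves to +y. Behind it a rigid black travel stop, set anywhere: met at 40 to 50 mm opening.
- fixed_lip (a point): Middle of the lower edge of the fixed jaw's steel lip, vise (0, -23, 43) mm; axes as the vise's. The lip overhangs the floor by 9 mm from the jaw face (y=-32), z 43..62, all along the jaw: the valve's foot is caught about 7 mm under it, so it must move 10 to 25 mm to +y before it is lifted. The sliding jaw has the same lip, edge at y=+23 plus its opening.
- jaw_tab (a point): Push point on the jaw's orange tab, on its -y face: vise x=-85, z=85, y=50 mm plus opening (0 to 13 at the start). Tab 40 (x) by 10 (y) mm, z 60..100, on an ear (x -105..-50, y 45..65 plus opening, z 37..62) at the jaw's robot-side end; free room for closed fingers on its -y side. Takes 4 N to slide, stays where left; seated against the stop when pushed with 10 to 30 N there.
- valve: Loose brass valve, 0.4 to 0.65 kg, on the vise floor. Origin: centre of its foot's underside; x along the jaws, y along the slide. Foot 90 (x) by 60 (y) by 10 mm, two 10 mm through holes at x=-34, +34, y=0. Neck 39 mm across, then a 36 mm square body, z 22..62: grip it across x at about z=52. On top a flat red lever 16 mm wide, y -14..62, z 70..76.
- stand: Yellow test stand, fixed to the bench: block 140 (x) by 110 (y) by 30 mm high with a black gasket disc and two dark steel pegs on top. Origin: centre of its underside. A brass hose tail sticks out of its +y side.
- stand_seat (a point): Centre of the stand's top face (30 mm above the bench), midway between the pegs; the valve's origin belongs here. The pegs stand at x=-34 and x=+34, y=0; 8 mm in diameter, 15 mm tall, the top 5 mm a cone that narrows to 3.6 mm. The holes have 1 mm play all round.
- red_bottle: Bystander: red bottle with a white cap, 60 mm in diameter, 150 mm tall; origin at the centre of its underside.
- nipple: Bystander: solid brass hose nipple, 40 mm in diameter, 50 mm tall; origin at the centre of its underside.
- coupling: Bystander: steel pipe coupling, a ring 52 mm in diameter, 45 mm tall; origin at the centre of its underside.
Mind the look-alikes: they are no part of the job. Several things have the shape of the valve; the one meant has the colours described above.

How it is judged:
By the outcome, as a careful person would: the job done as asked, in the order asked, and still so for the second after the job is handed in, with the robot touching nothing.
It also fails if it takes over 61 s, if anything falls off the work surface, if the arm or the gripper's body presses on something with over 40 N, if the wrist force passes 120 N, or if a joint passes its speed limit or range.

## Robot

A 7-joint arm with a two-finger parallel gripper is mounted at the origin on the work surface. World frame = base frame: x ahead of the robot, y to its left, z up, the work surface at z = 0. Lengths are in m, angles in degrees, forces in N, time in s.
With the tool pointing down it reaches from about 0.425 to 0.875 m from the base axis. Payload 4.7 kg.
Tool frame: the origin (TCP) lies between the finger pads; the fingertips stand 19 mm ahead of it and the grasp point (between the pads) is the TCP; x points along the fingers, z is the direction in which the jaws open and shut, and the axes are right-handed (so a half turn about x gives the same grasp; the last joint's range is limited). The gripper opens to 87 mm and grips with 3 to 60 N. Pads are 19 mm wide; open, the fingers measure 117 mm over their backs; the gripper's body (75 mm by 190 mm) begins 51 mm behind the grasp point.
Start: joints at [-73.447, 18.392, -4.016, 83.108, 1.295, 78.541, -3.26], TCP at [0.176, 0.626, 0.242] pointing down, gripper open.
Joint ranges: [-163.93, 163.93], [-17.29, 119.83], [-79.2, 71.16], [3.27, 140.29], [-89.18, 269.18], [5.43, 117.66], [-154.24, 154.24]. Speed limits (degrees/s): [147.25, 147.25, 180, 180, 180, 180, 180].

## Interface

Orientations are given as [roll, pitch, yaw] about the fixed x, y, z axes, in that order (R = Rz(yaw) Ry(pitch) Rx(roll)).
In Python, from cell import monitor, read_camera, camera_model, env, regions_of gives the robot as it stands. The module is installed in compiled form; this text tells all that it offers.
- The arm moves only by the tool step_arm, never from a script. Its argument "deltas" is a list of rows, each a list of 5 numbers: the gripper's target within -1 to 1 (fully open at 1, half-way at 0, shut at -1), then the shift along the tool's x, y, z in m, then the turn about the tool's x in degrees. A call has 1 to 12 rows; each row is the pose to reach, as a shift and turn from the pose commanded when the call began, along the tool's axes at that moment; what a row does not reach only later rows make up. A row lasts 1/8 s, in which the tool goes at most 62.5 mm and 10.7 degrees, less where a joint would pass 70% of its speed; a pose out of reach is approached as far as the arm can. A call with a gripper value outside its range is refused whole. The fingers move at their own pace and stop on an object; "newtons" is the grip in N (left out, the last holds). Time passes only in rows, so rows that repeat a pose let the fingers close. It gives the time, the measured TCP pose, the force and the opening at its end, in the units of the state.
- monitor.get_obs(): the state, without advancing time (a new reading comes with each control period).
- read_camera(name): name is "scene" or "top"; returns (picture, depth): 420x560x3 uint8, red, green, blue; 420x560 float32, m along the optical axis (not along the pixel's ray), 0 where there is no reading.
- camera_model(name): a dict with "fx", "fy", "cx", "cy" (pixels), "k1" (the pictures are not rectified: a ray, as slopes to the right and down, at radius r is drawn at 1 + k1 r^2 times it, then the intrinsics apply), "xyz" and "attitude" of the camera in the world. Camera axes: x right, y down, z forward; pixel columns grow to the right and rows downward; lengths in m; the calibration is good to about 2 mm. A picture is of the moment at which its call begins. camera_model takes no time and is no camera call.
- env.sign_off(): hands the job in, once; it reports no verdict.
Trained networks look in the newest picture that a camera, given by its name, has taken for a name from the list of things; names that differ only in an ending like _2 or _b are one class to them, and where a whole thing is asked for, a point or a joint stands for the part that bears it (a point fixed in the world has none). Each returns a list of dicts, best first, with "p" (0 to 1); they miss things now and then, are a little off and sometimes report something else, mostly with a low value. They report only what shows in the picture. A call takes as long as a camera call. They do not tell look-alikes from the thing itself.
- regions_of(camera, thing): "pixels" (420x560 bool, what is visible of it) and "pixel" ([column, row] in pixels, amid what is visible of it).
The state is a dict: "time_s": time; "qpos": joint angles; "joint_velocities": joint speeds; "effort": joint torques, N m; "tool_pos": TCP position; "tool_rot": TCP orientation; "force": force on the tool from outside, world axes, zero at the start; "wrist_torque": the same for the moment, N m; "grip_width": finger opening in m.
Only numpy, scipy, OpenCV 4.12 (cv2) and the standard library are available. Lean on these libraries where they do the work, as an engineer would, in place of code of your own. Each camera call takes 0.05 s, during which the arm holds its last target. There are 200 camera calls.

## Working session

There is one attempt and no reset: what is moved stays moved. The work goes in short steps, Python scripts to look and compute and a tool call to move; the robot and the scene stay as the last step left them, time stands still between calls to the robot, and variables do not carry over. Pictures are saved under pics/ and viewed, about 8 in all and at most 12, crops included, and the job is handed in when it is done.

Besides the shell and the picture viewer there is one more tool, called after "Request:" as name(argument=value, ...), one argument or row to a line, values as JSON. step_arm: Moves the arm, as the interface text tells. Its arguments: {"type":"object","properties":{"deltas":{"type":"array"},"newtons":{"type":"number"}},"required":["deltas"]}

```bash
mkdir -p pics
cat > h.py <<'E'
import numpy as np, cv2
from scipy.spatial.transform import Rotation as R
from cell import monitor, read_camera, camera_model, env, regions_of
def cloud(name, depth):
    m=camera_model(name); 
    v,u=np.mgrid[0:420,0:560]
    K=np.array([[m['fx'],0,m['cx']],[0,m['fy'],m['cy']],[0,0,1.]])
    p=cv2.undistortPoints(np.stack([u,v],-1).reshape(-1,1,2).astype(float),K,np.array([m['k1'],0,0,0,0.])).reshape(420,560,2)
    P=np.dstack([p*depth[...,None],depth])
    return P@att(m).T+np.array(m['xyz'])
def att(m):
    a=np.array(m['attitude'])
    return a if a.shape==(3,3) else R.from_euler('xyz',a,degrees=True).as_matrix()
E
python3 - <<'E'
from h import *
o=monitor.get_obs(); print({k:o[k] for k in('time_s','tool_pos','tool_rot','force','grip_width')})
ims=[]
for n in('scene','top'):
    print(n,camera_model(n)); im,d=read_camera(n); np.savez(n+'0.npz',im=im,d=d)
    cv2.imwrite(f'pics/{n}0.png',im[...,::-1])
    C=cloud(n,d)
    for t in('vise','valve','stand','jaw_tab','red_bottle','nipple','coupling'):
        for r in regions_of(n,t)[:4]:
            P=C[r['pixels']&(d>0)]
            print(t,round(r['p'],2),np.round(r['pixel']),r['pixels'].sum(),np.round(np.median(P,0),3) if len(P) else '')
E
```

```text
{'time_s': 0.0, 'tool_pos': array([0.17630427, 0.62509079, 0.24045928]), 'tool_rot': array([-176.22610645,   89.88816113, -101.97130617]), 'force': array([-0.286528  , -0.43750403,  0.46900812]), 'grip_width': 0.08727277917519906}
scene {'fx': 544.668901762713, 'fy': 544.668901762713, 'cx': 279.5441808338016, 'cy': 205.39880882997525, 'k1': 0.06934136644833275, 'xyz': array([ 0.97060973, -0.79862079,  0.96490965]), 'attitude': array([-136.65312308,    0.6132532 ,   28.16405298])}
vise 0.67 [262. 260.] 6012 [ 0.597 -0.213  0.045]
vise 0.21 [324. 160.] 2035 [0.576 0.163 0.029]
valve 0.93 [251. 258.] 1098 [ 0.578 -0.223  0.068]
valve 0.81 [136. 286.] 1506 [ 0.396 -0.365  0.012]
valve 0.63 [182. 232.] 1061 [ 0.39  -0.201  0.015]
valve 0.5 [354. 226.] 1321 [ 0.744 -0.052  0.087]
stand 0.69 [323. 160.] 2000 [0.576 0.163 0.029]
jaw_tab 0.61 [262. 250.] 1391 [ 0.593 -0.172  0.063]
red_bottle 0.85 [354. 228.] 1311 [ 0.744 -0.052  0.086]
nipple 0.74 [324. 293.] 399 [ 0.743 -0.2    0.027]
coupling 0.71 [394. 186.] 515 [0.754 0.152 0.031]
coupling 0.45 [265. 250.] 1322 [ 0.596 -0.172  0.063]
top {'fx': 495.07763063912245, 'fy': 495.07763063912245, 'cx': 273.49118945673, 'cy': 200.58718711224327, 'k1': -0.0244830049537894, 'xyz': array([ 0.31726012, -0.07295157,  1.24350465]), 'attitude': array([-168.20475048,   -0.33529886,  -91.89860275])}
vise 0.94 [306. 197.] 4199 [ 0.574 -0.173  0.059]
valve 0.97 [386. 270.] 979 [ 0.385 -0.348  0.014]
valve 0.8 [326. 199.] 836 [ 0.561 -0.214  0.045]
valve 0.6 [318. 282.] 1067 [ 0.375 -0.19   0.013]
stand 0.87 [168. 209.] 2657 [0.565 0.178 0.03 ]
jaw_tab 0.93 [303. 194.] 955 [ 0.575 -0.163  0.066]
red_bottle 0.55 [251. 137.] 718 [ 0.724 -0.035  0.1  ]
nipple 0.52 [312. 136.] 226 [ 0.732 -0.189  0.034]
coupling 0.58 [174. 133.] 425 [0.755 0.164 0.03 ]
```

Run:
```python
import cv2,numpy as np
s=cv2.imread('pics/scene0.png');t=cv2.imread('pics/top0.png')
cv2.imwrite('pics/s1.png',cv2.resize(s[100:350,60:460],(800,500),interpolation=cv2.INTER_CUBIC))
cv2.imwrite('pics/t1.png',cv2.resize(t[100:310,110:430],(800,525),interpolation=cv2.INTER_CUBIC))
```

```text
(no output)
```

View pics/s1.png

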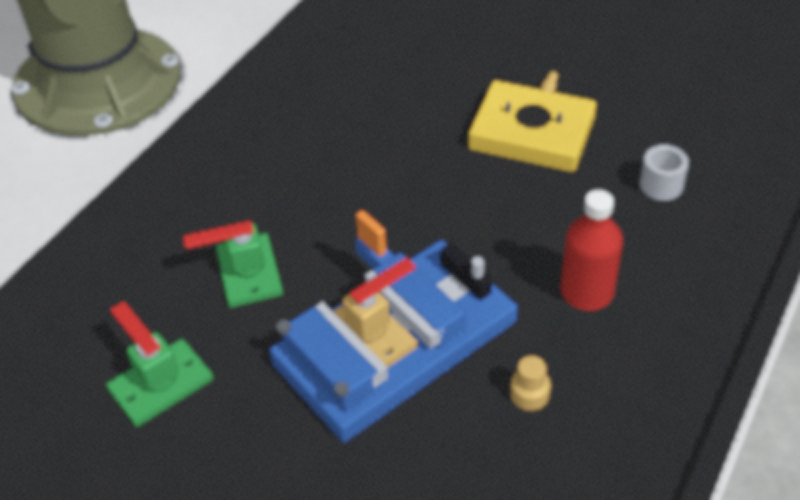

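View pics/t1.png

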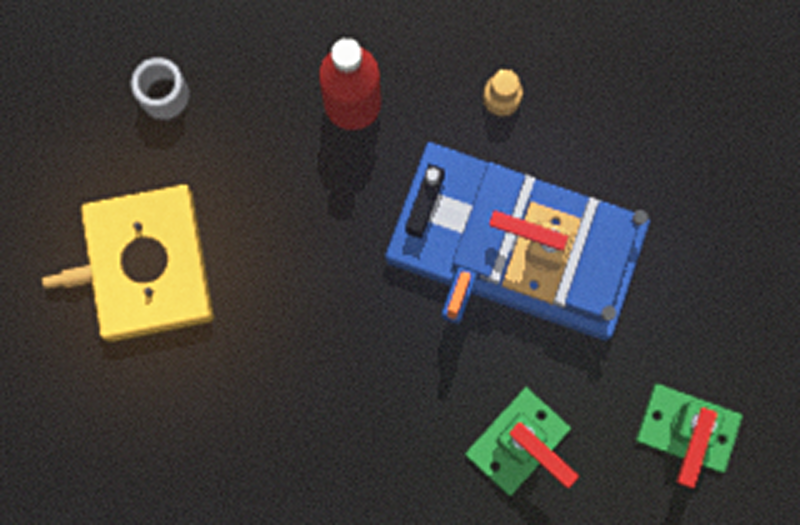

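```bash
cat > fit.py <<'E'
from h import *
def rect(P):
    (c,s,a)=cv2.minAreaRect((P[:,:2]*1000).astype(np.float32)); return np.round(c,1),np.round(s,1),round(a,2)
def trim(P,n=6,r=.006):
    from scipy.spatial import cKDTree
    t=cKDTree(P[:,:2]); k=np.array([len(x) for x in t.query_ball_point(P[:,:2],r)]); return P[k>=n]
def masks(im):
    h=cv2.cvtColor(im,cv2.COLOR_RGB2HSV).astype(int); H,S,V=h[...,0],h[...,1],h[...,2]
    return dict(blue=(abs(H-109)<10)&(S>120)&(V>60),yellow=(abs(H-25)<5)&(S>150)&(V>120),red=((H<5)|(H>174))&(S>150)&(V>90),orange=(abs(H-11)<5)&(S>150)&(V>120),brass=(abs(H-18)<6)&(S>80)&(V>80))
E
python3 - <<'E'
from fit import *
for n in('scene','top'):
    z=np.load(n+'0.npz'); im,d=z['im'],z['d']; C=cloud(n,d); M=masks(im)
    print(n,'bench z',np.round(np.percentile(C[(d>0)&(im.sum(2)<150)][:,2],[10,50,90]),4))
    def q(c,z0,z1,box):
        P=C[M[c]&(d>0)]; k=(P[:,2]>z0)&(P[:,2]<z1)&(P[:,0]>box[0])&(P[:,0]<box[1])&(P[:,1]>box[2])&(P[:,1]<box[3]); return P[k]
    for nm,a in dict(bed=('blue',.015,.035,(.4,.8,-.4,0)),jaws=('blue',.055,.072,(.4,.8,-.4,0)),stand=('yellow',.02,.036,(.4,.75,.05,.35)),lever=('red',.09,.12,(.45,.7,-.35,0)),tab=('orange',.05,.12,(.4,.7,-.3,0)),body=('brass',.083,.098,(.45,.7,-.35,-.1)),foot=('brass',.03,.046,(.45,.7,-.35,-.1))).items():
        P=q(*a); print(nm,len(P)); 
        if len(P)>20:
            P=trim(P,4); print('   ',len(P), rect(P),np.round(np.median(P,0)*1000,1)) if len(P)>10 else 0
E
```

```text
scene bench z [-0.0017  0.0009  0.004 ]
bed 1969
    1969 (array([ 583.5, -197.4]), array([239.8, 132.2]), 68.28) [ 617.6 -228.8   28.9]
jaws 1545
    1543 (array([ 559.3, -193.3]), array([204.8, 158.5]), 68.63) [ 574.7 -261.6   64.4]
stand 452
    371 (array([572.9, 174.1]), array([142.4, 112.6]), 8.48) [582.3 133.3  28. ]
lever 178
    178 (array([ 573.7, -200.4]), array([71.3, 17.1]), 65.34) [ 572.6 -203.4  105.5]
tab 178
    177 (array([ 518. , -133.2]), array([11.4, 42.6]), 66.36) [ 520.3 -136.    91.6]
body 229
    226 (array([ 539.4, -184.2]), array([ 45.2, 140.4]), 32.71) [ 562.8 -226.5   90.6]
foot 298
    297 (array([ 568.8, -213.1]), array([41.8, 90.9]), 68.64) [ 593.2 -221.7   39.5]
top bench z [-0.0012  0.0022  0.0058]
bed 1527
    1520 (array([ 581.5, -197.7]), array([240.4, 131. ]), 68.18) [ 579.  -146.3   30.7]
jaws 1473
    1465 (array([ 548.7, -213.5]), array([160.4, 160.1]), 68.22) [ 565.  -248.2   66.2]
stand 946
    916 (array([571.2, 176.8]), array([141.3, 110.3]), 9.76) [589.1 166.3  30.6]
lever 187
    187 (array([ 572. , -200.2]), array([73.2, 14.8]), 67.22) [ 571.4 -200.6  107.2]
tab 68
    64 (array([ 515.1, -132.3]), array([ 8.2, 38.1]), 69.35) [ 514.8 -132.   100.8]
body 120
    116 (array([ 563.7, -222.7]), array([36.2, 37.1]), 68.31) [ 554.8 -222.4   92.9]
foot 412
    411 (array([ 564.9, -219.5]), array([53.3, 90.6]), 68.44) [ 547.7 -213.6   41.2]
```

```bash
cat > go.py <<'E'
from h import *
V0=np.array([571.4,-225.4,0]);YV=-21.8
def vise(p): return V0+R.from_euler('z',YV,degrees=True).apply(p)
def to(p,yaw=None):
    o=monitor.get_obs(); T=R.from_euler('xyz',o['tool_rot'],degrees=True).as_matrix()
    d=T.T@(np.array(p)/1000-o['tool_pos']); 
    zy=np.degrees(np.arctan2(T[1,2],T[0,2])); t=''
    if yaw is not None: t=-(((yaw-zy)+90)%180-90)  # tool x is down
    print('from',np.round(o['tool_pos']*1000,1),'to',np.round(p,1),'delta tool',np.round(d,4),'zyaw',round(zy,2),'turn',t,'x axis',np.round(T[:,0],3))
    print('t',round(o['time_s'],2),'F',np.round(o['force'],1),'w',round(o['grip_width'],4),'q7',round(o['qpos'][6],1))
E
python3 - <<'E'
from go import *
to(vise([-85,25,180]),YV); to(vise([-85,25,95]),YV)
E
```

```text
from [176.4 625.6 241.6] to [ 501.8 -170.6  180. ] delta tool [ 0.0616 -0.5292 -0.6781] zyaw 74.26 turn -83.94118804992189 x axis [ 0.  0. -1.]
t 0.8 F [ 0.2 -0.5  0.1] w 0.0866 q7 -3.3
from [176.4 625.6 241.6] to [ 501.8 -170.6   95. ] delta tool [ 0.1466 -0.5292 -0.6781] zyaw 74.26 turn -83.94118804992189 x axis [ 0.  0. -1.]
t 0.8 F [ 0.2 -0.5  0.1] w 0.0866 q7 -3.3
```

Request:
step_arm(
  deltas=[
    [-1,0,-0.433,-0.269,60],
    [-1,0,-0.433,-0.269,60],
    [-1,0,-0.433,-0.269,60],
    [-1,0,-0.433,-0.269,60],
    [-1,0,-0.433,-0.269,60],
    [-1,0,-0.433,-0.269,60],
    [-1,0,-0.433,-0.269,60],
    [-1,0,-0.433,-0.269,60],
    [-1,0.03,-0.48,-0.45,90],
    [-1,0.06,-0.529,-0.678,96],
    [-1,0.06,-0.529,-0.678,96],
    [-1,0.06,-0.529,-0.678,96],
  ],
)

```text
time_s: 2.3
tool_pos: [0.5078, 0.0071, 0.2065]
tool_rot: [51.2, 89.9, 29.3]
force: [1.1, -0.0, 0.4]
grip_width: 0.0007
```

Run:
```python
from go import *
to(vise([-85,25,95]),YV)
```

```text
from [507.8   7.1 206.5] to [ 501.8 -170.6   95. ] delta tool [ 0.1113 -0.1673  0.0607] zyaw -21.91 turn -0.1137263427546884 x axis [ 0.001  0.001 -1.   ]
t 2.3 F [ 1.1 -0.   0.4] w 0.0007 q7 -24.6
```

Request:
step_arm(
  deltas=[
    [-1,0.03,-0.167,0.061,0],
    [-1,0.03,-0.167,0.061,0],
    [-1,0.04,-0.167,0.061,0],
    [-1,0.07,-0.167,0.061,0],
    [-1,0.07,-0.167,0.061,0],
    [-1,0.07,-0.167,0.061,0],
    [-1,0.07,-0.167,0.061,0],
  ],
)

```text
time_s: 3.18
tool_pos: [0.5038, -0.1679, 0.1377]
tool_rot: [26.6, 89.9, 5.0]
force: [0.1, 0.4, 0.7]
grip_width: 0.0005
```

Run:
```python
from go import *
to(vise([-85,25,95]),YV)
T=R.from_euler('xyz',monitor.get_obs()['tool_rot'],degrees=True).as_matrix();print(T.round(3))
im,d=read_camera('top'); cv2.imwrite('pics/t2.png',cv2.resize(im[120:260,220:400,::-1],(720,560),interpolation=cv2.INTER_CUBIC))
```

```text
from [ 503.8 -167.9  137.7] to [ 501.8 -170.6   95. ] delta tool [ 0.0427 -0.0033 -0.001 ] zyaw -21.64 turn 0.16199625321702626 x axis [ 0.002  0.    -1.   ]
t 3.17 F [0.1 0.4 0.7] w 0.0005 q7 0.5
[[ 0.002  0.369  0.93 ]
 [ 0.     0.93  -0.369]
 [-1.     0.001  0.002]]
```

View pics/t2.png

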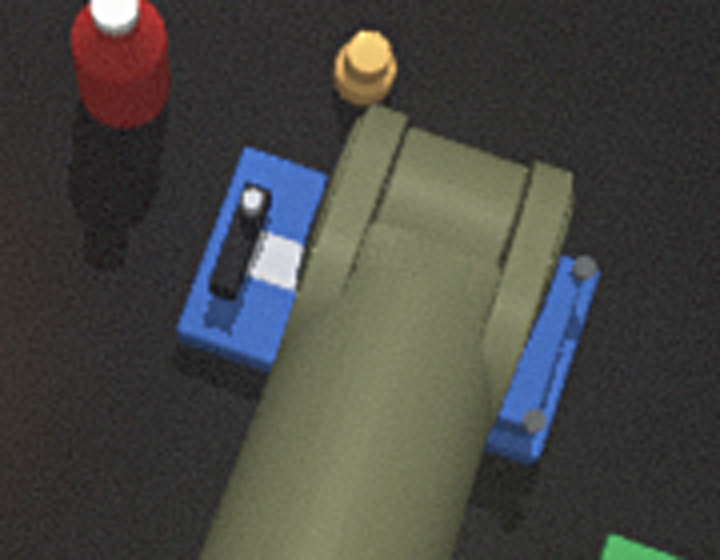

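Request:
step_arm(
  deltas=[
    [-1,0.022,-0.003,0,0],
    [-1,0.043,-0.003,0,0],
    [-1,0.043,-0.003,0,0],
    [-1,0.043,0.006,0,0],
    [-1,0.043,0.012,0,0],
    [-1,0.043,0.015,0,0],
    [-1,0.043,0.015,0,0],
  ],
)

```text
time_s: 4.1
tool_pos: [0.5086, -0.1543, 0.0937]
tool_rot: [35.8, 90.0, 14.1]
force: [-0.4, 0.6, 0.9]
grip_width: 0.0006
```

Request:
step_arm(
  deltas=[
    [-1,0,0.003,0,0],
    [-1,0,0.006,0,0],
    [-1,0,0.009,0,0],
    [-1,0,0.012,0,0],
    [-1,0,0.015,0,0],
    [-1,0,0.015,0,0],
  ],
)

```text
time_s: 4.85
tool_pos: [0.5137, -0.141, 0.0933]
tool_rot: [-92.5, 90.0, -114.3]
force: [-1.2, -2.6, 1.4]
grip_width: 0.0004
```

```bash
cat >> go.py <<'E'
def st():
    o=monitor.get_obs(); r=R.from_euler('z',-YV,degrees=True)
    print('vise xyz',np.round(r.apply(o['tool_pos']*1000-V0),1),'F vise',np.round(r.apply(o['force']),1),'tq',np.round(o['wrist_torque'],1),'t',round(o['time_s'],2),'w',round(o['grip_width'],4))
E
python3 - <<'E'
from go import *
st()
for n in('scene',):
    im,d=read_camera(n); cv2.imwrite('pics/s2.png',cv2.resize(im[190:330,180:340,::-1],(640,560),interpolation=cv2.INTER_CUBIC))
E
```

```text
vise xyz [-84.9  56.9  93.3] F vise [-0.1 -2.9  1.4] tq [-0.8  0.4  0. ] t 4.85 w 0.0004
```

View pics/s2.png

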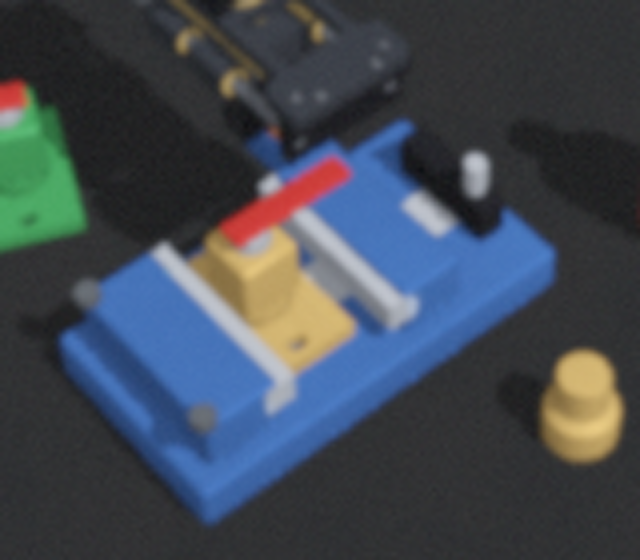

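Request:
step_arm(
  deltas=[
    [-1,0,0.004,0,0],
    [-1,0,0.008,0,0],
    [-1,0,0.011,0,0],
    [-1,0,0.014,0,0],
    [-1,0,0.017,0,0],
    [-1,0,0.019,0,0],
    [-1,0,0.02,0,0],
    [-1,0,0.02,0,0],
  ],
)

```text
time_s: 5.9
tool_pos: [0.5213, -0.1219, 0.0933]
tool_rot: [88.1, 90.0, 66.4]
force: [-0.9, -3.0, -0.9]
grip_width: 0.0004
```

```bash
python3 -c "
from go import *
st()"
```

```text
vise xyz [-84.9  77.5  93.3] F vise [ 0.2 -3.1 -0.9] tq [-0.7  0.3  0. ] t 5.9 w 0.0004
```

Request:
step_arm(
  deltas=[
    [-1,0,0.001,0,0],
    [-1,0,0.002,0,0],
    [-1,0,0.003,0,0],
    [-1,0,0.003,0,0],
  ],
)

```text
time_s: 6.4
tool_pos: [0.5224, -0.1193, 0.0934]
tool_rot: [67.8, 90.0, 46.0]
force: [-1.1, -2.9, -1.1]
grip_width: 0.0006
```

```bash
python3 -c "
from go import *
st()"
```

```text
vise xyz [-84.9  80.3  93.4] F vise [ 0.  -3.1 -1.1] tq [-0.9  0.3  0. ] t 6.4 w 0.0006
```

Request:
step_arm(
  deltas=[
    [-1,0,0.001,0,0],
    [-1,0,0.002,0,0],
    [-1,0,0.002,0,0],
  ],
)

```text
time_s: 6.78
tool_pos: [0.5232, -0.1173, 0.0933]
tool_rot: [90.5, 90.0, 68.8]
force: [-1.2, -3.0, -0.5]
grip_width: 0.0007
```

Request:
step_arm(
  deltas=[
    [-1,0,0.001,0,0],
    [-1,0,0.002,0,0],
    [-1,0,0.002,0,0],
  ],
)

```text
time_s: 7.15
tool_pos: [0.5239, -0.1155, 0.0934]
tool_rot: [82.9, 90.0, 61.2]
force: [-0.8, -3.1, -0.4]
grip_width: 0.0009
```

Request:
step_arm(
  deltas=[
    [-1,0,0.001,0,0],
    [-1,0,0.002,0,0],
    [-1,0,0.002,0,0],
  ],
)

```text
time_s: 7.52
tool_pos: [0.5247, -0.1136, 0.0934]
tool_rot: [83.6, 90.0, 61.8]
force: [-0.6, -3.5, -1.0]
grip_width: 0.0004
```

Request:
step_arm(
  deltas=[
    [-1,0,0.001,0,0],
    [-1,0,0.002,0,0],
    [-1,0,0.002,0,0],
  ],
)

```text
time_s: 7.9
tool_pos: [0.5254, -0.1118, 0.0933]
tool_rot: [91.5, 90.0, 69.8]
force: [-0.5, -3.6, -0.8]
grip_width: 0.0005
```

Request:
step_arm(
  deltas=[
    [-1,0,0.001,0,0],
    [-1,0,0.002,0,0],
    [-1,0,0.002,0,0],
  ],
)

```text
time_s: 8.28
tool_pos: [0.5255, -0.1116, 0.0934]
tool_rot: [-97.2, 89.9, -119.0]
force: [-2.4, -6.9, -0.1]
grip_width: 0.0001
```

Request:
step_arm(
  deltas=[
    [-1,0,0.001,0,0],
    [-1,0,0.002,0,0],
    [-1,0,0.003,0,0],
    [-1,0,0.003,0,0],
  ],
)

```text
time_s: 8.78
tool_pos: [0.5255, -0.1115, 0.0934]
tool_rot: [-98.1, 89.7, -119.9]
force: [-4.8, -10.9, 1.5]
grip_width: 0.0004
```

Request:
step_arm(
  deltas=[
    [-1,0,0.001,0,0],
    [-1,0,0.002,0,0],
    [-1,0,0.003,0,0],
    [-1,0,0.004,0,0],
    [-1,0,0.004,0,0],
    [-1,0,0.004,0,0],
    [-1,0,0.004,0,0],
    [-1,0,0.004,0,0],
    [-1,0,0.004,0,0],
  ],
)

```text
time_s: 9.9
tool_pos: [0.5255, -0.1114, 0.0934]
tool_rot: [-98.1, 89.5, -120.1]
force: [-9.2, -17.2, 3.8]
grip_width: 0.0001
```

Request:
step_arm(
  deltas=[
    [-1,0,-0.005,0,0],
    [-1,0,-0.015,0,0],
    [-1,0,-0.03,0,0],
    [-1,-0.03,-0.03,0,0],
    [-1,-0.07,-0.03,0,0],
    [1,-0.08,-0.03,0,0],
    [1,-0.08,-0.03,0,0],
    [1,-0.08,-0.03,0,0],
  ],
)

```text
time_s: 10.9
tool_pos: [0.5167, -0.1311, 0.172]
tool_rot: [-170.5, 89.9, 167.8]
force: [0.6, 0.2, -0.3]
grip_width: 0.0225
```

Run:
```python
from fit import *
from go import to,st,vise,YV
st()
im,d=read_camera('scene'); C=cloud('scene',d); M=masks(im)
def q(c,z0,z1,box):
    P=C[M[c]&(d>0)]; k=(P[:,2]>z0)&(P[:,2]<z1)&(P[:,0]>box[0])&(P[:,0]<box[1])&(P[:,1]>box[2])&(P[:,1]<box[3]); return P[k]
for nm,a in dict(jaws=('blue',.055,.072,(.4,.8,-.4,0)),lever=('red',.09,.12,(.45,.7,-.35,0)),tab=('orange',.05,.12,(.4,.7,-.3,0)),foot=('brass',.03,.046,(.45,.7,-.35,-.1))).items():
    P=trim(q(*a),4); print(nm,len(P),rect(P))
im2,d2=read_camera('top'); cv2.imwrite('pics/s3.png',np.hstack([cv2.resize(im[180:320,180:340,::-1],(400,350)),cv2.resize(im2[120:260,220:380,::-1],(400,350))]))
to([563.8,-222.6,180],YV)
```

```text
vise xyz [-85.8  67.2 172. ] F vise [ 0.5  0.4 -0.3] tq [-0.1  0.1 -0. ] t 10.9 w 0.0225
jaws 1698 (array([ 559.7, -192. ]), array([206.9, 158.8]), 68.53)
lever 195 (array([ 573.1, -200.3]), array([71.4, 18.4]), 64.54)
tab 169 (array([532.4, -98.1]), array([12.3, 40.6]), 68.79)
foot 282 (array([ 569.1, -214. ]), array([40.7, 89.4]), 68.38)
from [ 516.7 -131.3  172. ] to [ 563.8 -222.6  180. ] delta tool [-0.0081 -0.0674  0.0775] zyaw -21.74 turn 0.0647021895148896 x axis [-0.002  0.    -1.   ]
t 11.0 F [ 0.2 -0.   1. ] w 0.0304 q7 -5.2
```

View pics/s3.png

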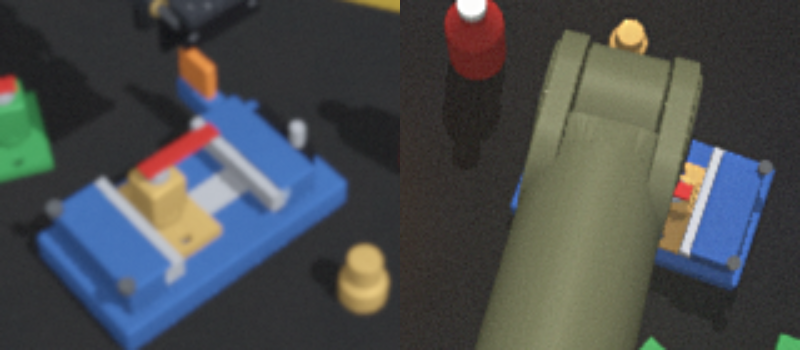

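Request:
step_arm(
  deltas=[
    [1,-0.008,-0.034,0.039,0],
    [1,-0.008,-0.067,0.077,0],
    [1,-0.008,-0.067,0.077,0],
    [1,-0.008,-0.067,0.077,0],
    [1,-0.008,-0.067,0.077,0],
  ],
)

```text
time_s: 11.62
tool_pos: [0.564, -0.2207, 0.1809]
tool_rot: [135.4, 89.9, 113.8]
force: [0.1, -0.3, -0.1]
grip_width: 0.0802
```

Run:
```python
from go import *
to([563.8,-222.6,82],YV)
```

```text
from [ 564.  -220.7  180.9] to [ 563.8 -222.6   82. ] delta tool [ 0.0989 -0.002   0.0006] zyaw -21.64 turn 0.1553177320828496 x axis [-0.001  0.001 -1.   ]
t 11.62 F [ 0.1 -0.3 -0.1] w 0.0802 q7 8.0
```

Request:
step_arm(
  deltas=[
    [1,0.03,-0.002,0,0],
    [1,0.07,-0.002,0.0005,0],
    [1,0.09,-0.002,0.0005,0],
    [1,0.099,-0.002,0.0005,0],
    [1,0.099,-0.002,0.0005,0],
    [1,0.099,-0.002,0.0005,0],
  ],
)

```text
time_s: 12.38
tool_pos: [0.5649, -0.2247, 0.0837]
tool_rot: [10.4, 89.9, -11.4]
force: [-0.6, 0.0, -0.0]
grip_width: 0.087
```

Request:
step_arm(
  deltas=[
    [-1,0,0,0,0],
    [-1,0,0,0,0],
    [-1,0,0,0,0],
    [-1,0,0,0,0],
    [-1,0,0,0,0],
    [-1,0,0,0,0],
    [-1,0,0,0,0],
  ],
  newtons=30,
)

```text
time_s: 13.25
tool_pos: [0.563, -0.2239, 0.0822]
tool_rot: [172.3, 89.9, 150.6]
force: [-2.8, 1.2, 2.2]
grip_width: 0.0355
```

Run:
```python
from go import *
st()
```

```text
vise xyz [-8.3 -1.7 82.2] F vise [-3.1  0.1  2.2] tq [0.2 0.9 0. ] t 13.25 w 0.0355
```

Gripped at 35.5 mm (the body). Draw it 18 mm in +y along the floor.

Request:
step_arm(
  deltas=[
    [-1,0,0.003,0,0],
    [-1,0,0.007,0,0],
    [-1,0,0.011,0,0],
    [-1,0,0.015,0,0],
    [-1,0,0.018,0,0],
    [-1,0,0.018,0,0],
    [-1,0,0.018,0,0],
  ],
)

```text
time_s: 14.12
tool_pos: [0.571, -0.2068, 0.0823]
tool_rot: [87.2, 89.9, 65.5]
force: [-0.1, -0.2, -3.0]
grip_width: 0.036
```

Run:
```python
from fit import *
from go import to,st
st()
im,d=read_camera('scene'); C=cloud('scene',d); M=masks(im)
for c,z0,z1 in(('brass',.03,.046),('red',.09,.12)):
    P=C[M[c]&(d>0)]; k=(P[:,2]>z0)&(P[:,2]<z1)&(P[:,0]>.45)&(P[:,0]<.7)&(P[:,1]>-.35)&(P[:,1]<-.1);P=P[k]; print(c,len(P)); P=trim(P,4);print(rect(P))
```

```text
vise xyz [-7.3 17.1 82.3] F vise [-0.1 -0.2 -3. ] tq [ 0.1  0.  -0.1] t 14.12 w 0.036
brass 509
(array([ 574., -207.]), array([58.9, 90.8]), 69.3)
red 0
(array([0., 0.]), array([0., 0.]), 0.0)
```

Request:
step_arm(
  deltas=[
    [-1,-0.01,0,0,0],
    [-1,-0.03,0,0,0],
    [-1,-0.06,0,0,0],
    [-1,-0.09,0,0,0],
    [-1,-0.11,0,0,0],
    [-1,-0.11,0,0,0],
  ],
)

```text
time_s: 14.92
tool_pos: [0.5716, -0.2082, 0.1945]
tool_rot: [15.0, 89.8, -6.7]
force: [-0.2, 0.4, -5.7]
grip_width: 0.036
```

Run:
```python
from fit import *
from go import to,st
st()
K=[]
for n in('scene','top'):
    z=np.load(n+'0.npz'); im,d=z['im'],z['d']; C=cloud(n,d)
    k=(d>0)&(abs(C[...,0]-.572)<.05)&(abs(C[...,1]-.176)<.035)&(C[...,2]>.034)
    nn,l,s,c=cv2.connectedComponentsWithStats(k.astype(np.uint8))
    print(n)
    for i in range(1,nn):
        P=C[l==i]; print(s[i,4],np.round(c[i],1),np.round(P.mean(0)*1000,1),P[:,2].max().round(4))
    M=masks(im)['yellow']; g=(d>0)&(abs(C[...,0]-.572)<.05)&(abs(C[...,1]-.176)<.04)&~M
    nn,l,s,c=cv2.connectedComponentsWithStats(g.astype(np.uint8))
    for i in range(1,nn):
        P=C[l==i]; print(' nonyellow',s[i,4],np.round(c[i],1),np.round(np.median(P,0)*1000,1),rect(P) if len(P)>4 else'')
# images
s,t=[np.load(n+'0.npz')['im'] for n in('scene','top')]
cv2.imwrite('pics/st.png',np.hstack([cv2.resize(s[130:190,285:365,::-1],(400,300),interpolation=cv2.INTER_CUBIC),cv2.resize(t[175:235,128:208,::-1],(400,300),interpolation=cv2.INTER_CUBIC)]))
```

```text
vise xyz [ -6.2  16.1 194.5] F vise [-0.4  0.3 -5.7] tq [-0.2  0.1  0. ] t 14.93 w 0.036
scene
1 [312. 149.] [526.7 188.2  34. ] 0.034
13 [313.2 152.8] [538.8 170.   40. ] 0.045
1 [328. 151.] [567.  199.7  34.4] 0.0344
1 [323. 156.] [563.8 176.1  34.4] 0.0344
14 [339.1 158.1] [606.  181.2  40.4] 0.0471
1 [328. 161.] [583.4 164.1  35. ] 0.035
1 [318. 163.] [564.9 143.8  36.7] 0.0367
1 [329. 166.] [593.3 148.6  34.6] 0.0346
 nonyellow 711 [325.7 158.2] [570.7 177.   29.7] (array([572., 176.]), array([100. ,  79.8]), 0.1)
top
1 [155. 185.] [618.8 207.7  34.6] 0.0346
1 [162. 185.] [618.3 190.2  34.2] 0.0342
1 [168. 185.] [617.4 174.7  36. ] 0.036
2 [159.5 186. ] [615.8 196.3  34.9] 0.0354
15 [164.5 189.2] [605.8 182.5  40.6] 0.0488
2 [177.5 186. ] [614.2 151.   35.6] 0.0369
1 [181. 187.] [611.5 142.3  34.6] 0.0346
1 [154. 189.] [608.7 210.1  34.2] 0.0342
4 [157.5 189.5] [606.8 201.1  35.2] 0.0374
1 [170. 189.] [607.2 169.8  35. ] 0.035
3 [177.  188.7] [607.6 152.4  34.4] 0.0346
1 [171. 191.] [602.2 167.4  34.1] 0.0341
1 [177. 191.] [601.5 152.3  34.7] 0.0347
1 [180. 190.] [603.7 144.7  3
[... 2568 characters left out ...]
rray([19. , 17.6]), 43.57)
 nonyellow 12 [170.4 186.1] [616.4 168.4  31.1] (array([616.3, 170.1]), array([18.6,  7. ]), 37.54)
 nonyellow 1 [173. 185.] [617.9 162.9  32.3] 
 nonyellow 31 [177.7 187.9] [611.5 152.5  31.7] (array([609.6, 153.4]), array([19.7, 32.4]), 26.92)
 nonyellow 1 [181. 184.] [619.9 142.8  32.2] 
 nonyellow 1 [183. 184.] [619.3 137.4  34.1] 
 nonyellow 1 [159. 189.] [607.5 196.8  37.4] 
 nonyellow 1 [178. 189.] [606.6 149.9  34.5] 
 nonyellow 3 [160.7 191. ] [604.  193.5  32. ] 
 nonyellow 5 [168.6 191.8] [601.1 173.1  30.8] (array([601.3, 174.6]), array([8. , 3.7]), 2.22)
 nonyellow 701 [167.5 208.9] [557.5 177.3  31. ] (array([562.3, 175.8]), array([80.6, 79.5]), 0.13)
```

View pics/st.png

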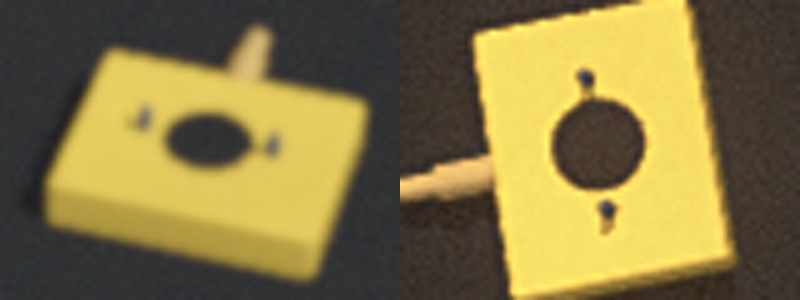

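Run:
```python
from go import *
to([572.3,174.7,190],9.7)
```

```text
from [ 571.6 -208.2  194.5] to [572.3 174.7 190. ] delta tool [ 0.0043  0.3558 -0.1413] zyaw -21.75 turn -31.451165512633764 x axis [ 0.004 -0.    -1.   ]
t 14.93 F [-0.2  0.4 -5.7] w 0.036 q7 6.2
```

Request:
step_arm(
  deltas=[
    [-1,0,0.02,-0.008,-2],
    [-1,0,0.055,-0.022,-5],
    [-1,0,0.095,-0.038,-8],
    [-1,0,0.14,-0.056,-12],
    [-1,0,0.185,-0.074,-16],
    [-1,0,0.23,-0.092,-20],
    [-1,0,0.275,-0.11,-24],
    [-1,0,0.315,-0.125,-28],
    [-1,0,0.34,-0.136,-31],
    [-1,0.004,0.356,-0.141,-31.5],
    [-1,0.004,0.356,-0.141,-31.5],
    [-1,0.004,0.356,-0.141,-31.5],
  ],
)

```text
time_s: 16.42
tool_pos: [0.572, 0.1727, 0.1883]
tool_rot: [-97.1, 89.9, -87.6]
force: [-0.6, -0.5, -4.7]
grip_width: 0.0357
```

Run:
```python
from go import *
to([572.3,174.7,112],9.7)
```

```text
from [572.  172.7 188.3] to [572.3 174.7 112. ] delta tool [0.0763 0.0021 0.0006] zyaw 9.57 turn -0.13461617577776508 x axis [ 0.    -0.002 -1.   ]
t 16.43 F [-0.6 -0.5 -4.7] w 0.0357 q7 -3.9
```

Request:
step_arm(
  deltas=[
    [-1,0.02,0.002,0,0],
    [-1,0.045,0.002,0.0005,0],
    [-1,0.065,0.002,0.0005,0],
    [-1,0.076,0.002,0.0005,0],
    [-1,0.076,0.002,0.0005,0],
    [-1,0.076,0.002,0.0005,0],
  ],
)

```text
time_s: 17.18
tool_pos: [0.5724, 0.1775, 0.1132]
tool_rot: [12.6, 89.9, 22.4]
force: [0.8, -0.2, -5.2]
grip_width: 0.0361
```

Run:
```python
from fit import *
from go import to,st
to([572.3,174.7,84],9.7)
im,d=read_camera('scene'); C=cloud('scene',d)
im2,d2=read_camera('top'); 
h=cv2.cvtColor(im,cv2.COLOR_RGB2HSV).astype(int)
k=(d>0)&(h[...,1]>70)&(h[...,2]>60)&(abs(h[...,0]-20)<10)&(C[...,2]>.052)&(C[...,2]<.076)&(abs(C[...,0]-.572)<.09)&(abs(C[...,1]-.175)<.08)
P=trim(C[k],4); print(len(P),rect(P),np.percentile(P[:,2],[5,50,95]).round(4))
cv2.imwrite('pics/s4.png',np.hstack([cv2.resize(im[110:200,280:370,::-1],(400,400),interpolation=cv2.INTER_CUBIC),cv2.resize(im2[165:255,120:210,::-1],(400,400),interpolation=cv2.INTER_CUBIC)]))
```

```text
from [572.4 177.5 113.2] to [572.3 174.7  84. ] delta tool [ 0.0292 -0.0028 -0.0007] zyaw 9.75 turn 0.045615169124303634 x axis [ 0.002  0.001 -1.   ]
t 17.18 F [ 0.8 -0.2 -5.2] w 0.0361 q7 -2.4
490 (array([574.2, 176. ]), array([91.1, 65.3]), 11.49) [0.0623 0.07   0.0739]
```

View pics/s4.png

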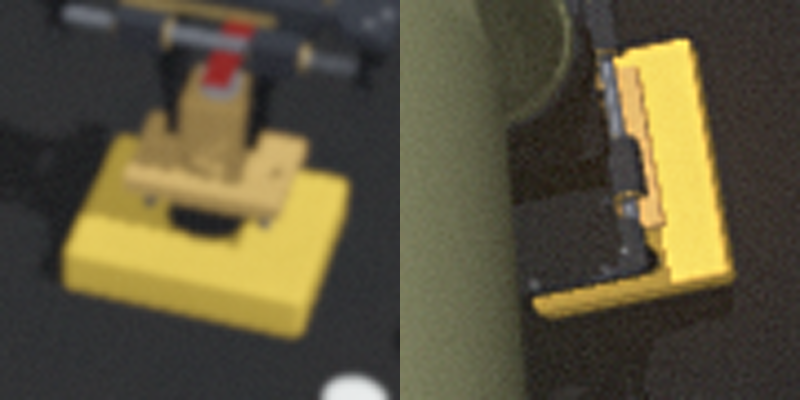

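Run:
```python
from fit import *
from go import to,st
ims=[];ds=[];tp=[]
for i in range(8):
    im,d=read_camera('scene'); ims.append(im); ds.append(d); tp.append(monitor.get_obs()['tool_pos'])
tp=np.array(tp)*1000; print('tcp',tp.mean(0).round(2),tp.std(0).round(2))
im=np.mean(ims,0); D=np.array(ds); d=np.nanmedian(np.where(D>0,D,np.nan),0); d=np.nan_to_num(d)
np.savez('avg.npz',im=im,d=d)
C=cloud('scene',d); h=cv2.cvtColor(im.astype(np.uint8),cv2.COLOR_RGB2HSV).astype(int)
col=(h[...,1]>70)&(h[...,2]>60)&(abs(h[...,0]-20)<10)
r=R.from_euler('z',-9.7,degrees=True)
L=r.apply((C.reshape(-1,3)*1000-[572.1,175.8,0])).reshape(C.shape)
for nm,z0,z1,w,hh in(('foot',68.5,76,60,48),('foot all',58,76,60,48),('block',26,34,85,70),('block side',8,33,85,70)):
    k=col&(d>0)&(L[...,2]>z0)&(L[...,2]<z1)&(abs(L[...,0])<w)&(abs(L[...,1])<hh)
    P=trim(L[k]/1000,4)*1000
    print(nm,len(P),'x',np.percentile(P[:,0],[0,1,2,98,99,100]).round(1),'y',np.percentile(P[:,1],[0,1,2,98,99,100]).round(1),'z',np.median(P[:,2]).round(1), rect(P/1000))
    if nm=='foot':
        for a in range(-48,49,12):
            q=P[(P[:,0]>a)&(P[:,0]<a+12)]
            if len(q): print('  ',a,len(q),q[:,1].min().round(1),q[:,1].max().round(1))
```

```text
tcp [571.96 177.49 112.87] [0.2  0.07 0.29]
foot 365 x [-43.3 -42.5 -41.8  45.6  46.2  46.5] y [-28.2 -27.5 -27.1  30.4  31.6  32.9] z 70.2 (array([1.8, 2. ]), array([89.8, 60.6]), 1.01)
   -48 40 -25.7 31.6
   -36 50 -27.8 28.1
   -24 39 -25.8 13.9
   -12 24 -26.6 -11.0
   0 25 -28.2 -9.6
   12 48 -26.3 24.7
   24 71 -26.3 32.7
   36 68 -27.5 32.9
foot all 486 x [-43.3 -42.4 -41.5  46.3  46.4  46.6] y [-28.2 -27.7 -27.4  29.5  31.   32.9] z 69.7 (array([1.6, 2.2]), array([89.8, 60.9]), 0.46)
block 1071 x [-69.5 -67.9 -66.7  68.2  69.   69.9] y [-53.7 -52.6 -52.   49.5  52.3  54.6] z 29.3 (array([0.2, 0.4]), array([108.3, 139.4]), 89.99)
block side 1386 x [-69.5 -67.5 -66.6  69.8  69.9  70.2] y [-54.4 -53.6 -53.3  49.1  51.6  54.6] z 29.0 (array([0.4, 0.1]), array([109. , 139.7]), 89.99)
```

Request:
step_arm(
  deltas=[
    [-1,0,-0.0017,-0.0015,0],
    [-1,0.004,-0.0017,-0.0015,0],
    [-1,0.008,-0.0017,-0.0015,0],
    [-1,0.01,-0.0017,-0.0015,0],
    [-1,0.01,-0.0017,-0.0015,0],
    [-1,0.01,-0.0017,-0.0015,0],
  ],
)

```text
time_s: 18.42
tool_pos: [0.5706, 0.1755, 0.1025]
tool_rot: [19.1, 90.0, 28.8]
force: [0.2, 0.0, -4.1]
grip_width: 0.0358
```

```bash
cat > m.py <<'E'
from fit import *
ims=[];ds=[];tp=[];F=[]
for i in range(6):
    im,d=read_camera('scene'); ims.append(im); ds.append(d); o=monitor.get_obs(); tp.append(o['tool_pos']); F.append(o['force'])
tp=np.array(tp).mean(0)*1000; print('tcp',tp.round(2),'F',np.mean(F,0).round(1),'t',o['time_s'])
im=np.mean(ims,0); D=np.array(ds); d=np.nan_to_num(np.nanmedian(np.where(D>0,D,np.nan),0))
C=cloud('scene',d); h=cv2.cvtColor(im.astype(np.uint8),cv2.COLOR_RGB2HSV).astype(int)
col=(h[...,1]>70)&(h[...,2]>60)&(abs(h[...,0]-20)<10)
r=R.from_euler('z',-9.7,degrees=True)
L=r.apply((C.reshape(-1,3)*1000-[572.1,175.8,0])).reshape(C.shape)
print('tcp local',r.apply(tp-[572.1,175.8,0]).round(1))
import sys; zt=float(sys.argv[1])
for nm,z0,z1,w,hh in(('foot',zt-3,zt+5,60,48),('block',26,34,85,70)):
    k=col&(d>0)&(L[...,2]>z0)&(L[...,2]<z1)&(abs(L[...,0])<w)&(abs(L[...,1])<hh)
    P=trim(L[k]/1000,4)*1000; print(nm,len(P),'z',np.median(P[:,2]).round(1),rect(P/1000))
E
python3 -W ignore m.py 61
```

```text
tcp [570.61 175.47 102.51] F [ 0.5 -0.2 -4.6] t 18.725
tcp local [-1.500e+00 -1.000e-01  1.025e+02]
foot 372 z 59.7 (array([-0.2,  0.7]), array([61.4, 90.5]), 89.71)
block 987 z 29.3 (array([ 0.5, -0.2]), array([139., 110.]), 0.26)
```

Request:
step_arm(
  deltas=[
    [-1,0.002,-0.0005,0.0003,0],
    [-1,0.004,-0.0005,0.0003,0],
    [-1,0.006,-0.0005,0.0003,0],
    [-1,0.008,-0.0005,0.0003,0],
    [-1,0.01,-0.0005,0.0003,0],
    [-1,0.01,-0.0005,0.0003,0],
  ],
)

```text
time_s: 19.48
tool_pos: [0.5708, 0.1752, 0.0922]
tool_rot: [122.1, 90.0, 131.8]
force: [-0.4, 1.0, -5.4]
grip_width: 0.0356
```

Request:
step_arm(
  deltas=[
    [-1,0.001,0,0,0],
    [-1,0.002,0,0,0],
    [-1,0.003,0,0,0],
    [-1,0.004,0,0,0],
    [-1,0.005,0,0,0],
    [-1,0.005,0,0,0],
  ],
)

```text
time_s: 20.23
tool_pos: [0.5709, 0.1753, 0.0873]
tool_rot: [66.3, 90.0, 76.1]
force: [-0.0, 1.5, -5.5]
grip_width: 0.0359
```

Request:
step_arm(
  deltas=[
    [-1,0.001,0,0,0],
    [-1,0.002,0,0,0],
    [-1,0.003,0,0,0],
    [-1,0.004,0,0,0],
    [-1,0.004,0,0,0],
  ],
)

```text
time_s: 20.85
tool_pos: [0.5709, 0.1752, 0.0833]
tool_rot: [59.9, 90.0, 69.6]
force: [-0.7, 2.9, -4.9]
grip_width: 0.0357
```

Request:
step_arm(
  deltas=[
    [-1,0.0005,0,0,0],
    [-1,0.001,0,0,0],
    [-1,0.0015,0,0,0],
    [-1,0.002,0,0,0],
    [-1,0.002,0,0,0],
  ],
)

```text
time_s: 21.48
tool_pos: [0.571, 0.1753, 0.0822]
tool_rot: [72.8, 90.0, 82.6]
force: [-3.6, 3.1, 5.3]
grip_width: 0.0357
```

```bash
python3 -W ignore m.py 40
```

```text
tcp [570.97 175.3   82.17] F [-3.3  3.   6. ] t 21.775
tcp local [-1.2 -0.3 82.2]
foot 389 z 39.3 (array([0. , 0.6]), array([90.3, 61.7]), 0.53)
block 883 z 29.3 (array([0.3, 1.1]), array([139.5, 109.9]), 0.18)
```

Request:
step_arm(
  deltas=[
    [-0.3,0,0,0,0],
    [0,0,0,0,0],
    [0.5,0,0,0,0],
    [1,0,0,0,0],
    [1,0,0,0,0],
    [1,0,0,0,0],
    [1,0,0,0,0],
  ],
)

```text
time_s: 22.65
tool_pos: [0.5709, 0.175, 0.0813]
tool_rot: [-47.5, 90.0, -37.8]
force: [0.9, 0.1, 0.8]
grip_width: 0.0831
```

Request:
step_arm(
  deltas=[
    [1,-0.01,0,0,0],
    [1,-0.03,0,0,0],
    [1,-0.07,0,0,0],
    [1,-0.12,0,0,0],
    [1,-0.15,0,0,0],
    [1,-0.15,-0.12,0,0],
    [1,-0.15,-0.2,0,0],
    [1,-0.15,-0.2,0,0],
    [1,-0.15,-0.2,0,0],
    [1,-0.15,-0.2,0,0],
  ],
)

```text
time_s: 23.9
tool_pos: [0.6051, -0.023, 0.2327]
tool_rot: [11.7, 89.9, 21.3]
force: [0.4, -0.1, -0.7]
grip_width: 0.0868
```

```bash
python3 -W ignore m.py 40
python3 - <<'E'
from fit import *
ims=[]
for n in('scene','top'):
    im,d=read_camera(n); ims.append(im); C=cloud(n,d)
    for t in('red_bottle','nipple','coupling','jaw_tab'):
        for r in regions_of(n,t)[:1]:
            P=C[r['pixels']&(d>0)]; print(n,t,round(r['p'],2),np.round(np.median(P,0),3))
    P=C[masks(im)['red']&(d>0)]; P=P[(P[:,2]>.09)&(abs(P[:,0]-.56)<.08)&(abs(P[:,1]-.2)<.1)]; print('lever',len(P),rect(P),np.median(P[:,2]))
    P=C[masks(im)['orange']&(d>0)]; P=P[(P[:,2]>.05)&(P[:,1]<0)]; print('tab',len(P),rect(P) if len(P)>5 else '')
cv2.imwrite('pics/end.png',np.hstack([cv2.resize(ims[0][100:340,170:410,::-1],(400,400),interpolation=cv2.INTER_CUBIC),cv2.resize(ims[1][100:300,120:320,::-1],(400,400),interpolation=cv2.INTER_CUBIC)]))
E
```

```text
tcp [604.85 -19.88 231.69] F [-0.3  0.2 -0.3] t 24.2
tcp local [  -0.7 -198.4  231.7]
foot 396 z 39.4 (array([0.1, 1. ]), array([90.2, 62.6]), 0.31)
block 897 z 29.3 (array([0.4, 0.7]), array([110.7, 139.8]), 89.9)
scene red_bottle 0.76 [ 0.744 -0.052  0.086]
scene nipple 0.92 [ 0.743 -0.199  0.028]
scene coupling 0.94 [0.754 0.151 0.031]
scene jaw_tab 0.76 [ 0.598 -0.136  0.063]
lever 0 (array([0., 0.]), array([0., 0.]), 0.0) nan
tab 187 (array([ 263.2, -118.7]), array([101.1, 571.5]), 85.61)
top red_bottle 0.41 [ 0.728 -0.06   0.09 ]
top nipple 0.62 [ 0.731 -0.189  0.04 ]
top coupling 0.58 [0.75  0.166 0.038]
top jaw_tab 0.94 [ 0.591 -0.13   0.066]
lever 190 (array([567.6, 200.7]), array([16.3, 73.7]), 10.32) 0.1065194561965156
tab 263 (array([ 332.9, -376. ]), array([692.7, 107.3]), 59.64)
  return _methods._mean(a, axis=axis, dtype=dtype,
  ret = ret.dtype.type(ret / rcount)
```

View pics/end.png

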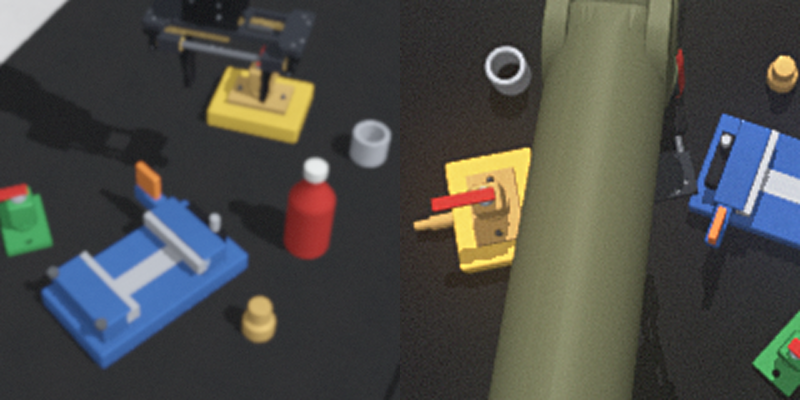

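```bash
python3 -c "
from h import *
print(env.sign_off())"
```

```text
the job is handed in; nothing more can be done
None
```

The valve is on the test stand, the jaw is fully open against its stop, and the job was handed in at about 24 s on the robot's clock.

- **Jaw:** I pushed the orange tab slowly. The stop showed as a hard force rise with no further movement, and I pressed there at about 19.5 N for roughly 0.7 s. The tab had moved about 38 mm, putting the opening at about 48 mm. The valve stayed where it was.
- **Valve:** I gripped the brass valve by its body and drew it about 18 mm sideways from under the lip. I then lifted it, turned it about 31° and lowered it over the pegs in small steps. The highest contact force I read during seating was about 11 N.

**Last checks**
- The top of the valve's foot is 39.4 mm above the bench (40 expected) and the top of the lever is at 106.5 mm (106 expected).
- The foot's centre is within about 0.5 mm of the stand's centre and lined up to within about half a degree.
- The final picture shows the gripper open and clear of everything.
- The bottle, nipple and coupling match their starting positions to 1 mm in the scene camera. The top camera was less exact, with up to 25 mm apparent shift for the bottle, which the arm partly hid.
- Two final colour checks failed. The scene camera found no lever pixels, because the gripper hid it. The tab fit was spoiled by other orange pixels, so for the tab I relied on the earlier measurement and on the picture.

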